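# Empty the board rack and hold its index plunger out

## Task

The slotted board rack is to be reset for a longer board. Slide the last circuit board straight up out of its slots by the bar along its top edge and stand it on its lower edge, bar up, in any compartment of the divided tote, without dropping it. Then pull the spring plunger that locks the rack's sliding wall fully up and keep holding it there, so that I can move the wall: finish while still holding the plunger up, and leave the other things on the bench alone.

Things in the scene. Friction and masses are not known exactly. Their poses are not given: they have to be found in the camera images.
- rack: Slotted board rack fixed to the bench: aluminium bed, 14 high, and two dark slotted walls across its x, tops at 94; the -x one slides along x. Facing slots 6 wide, 20 apart, floors at x = -82 and +82, ribs 8 deep. The board is in the middle slot (y = 0). The plunger is at x = -140, y = 0; wall face next to it at x = -91. Origin: on the bench, midway between the walls; z up.
- board: Green circuit board 160 long (its x) x 3 thick (y) x 105 high, with an aluminium stiffener bar on its top edge: 120 long x 10 thick x 12 high, centred, 103 to 115 above the lower edge. Parts on its +y face stand up to 12 out, none above 95. About 0.22 kg. Origin: middle of the lower edge; z up to the bar. At the start its axes are the rack's and its lower edge is 14 above the bench.
- tote: Grey open tote, loose on the bench, 0.9 kg, 212 long (its x) x 150 wide (y) x 80 high, walls and floor 4 thick. Three upright dividers along x, 69 high, part it into four compartments, each 204 long and 32 wide, centres at y = -55, -18, +18, +55. Origin: centre of its underside; z up; the inner floor is 4 above it.
- plunger (a joint): Lift of the spring index plunger on the rack, in m: 0 = pin home in the hole of the sliding wall's steel bar, 0.008 = pin just out of the hole, 0.012 = fully up against its stop. The spring pushes it down with about 8 N at 0 and 15 N at 0.012; let go, it snaps home. It moves straight up.
- plunger_knob (a point): Point on the axis of the plunger's round black knob, at the middle of its cylindrical grip: the knob is 30 in diameter and 26 high, straight-sided from 8 below to 8 above this point, its top 12 above. It rises with the plunger; at home it is 77.5 above the bench.
- multimeter: Orange hand multimeter lying on the bench, 170 (along its y) x 85 x 41. Origin: centre of its underside. Leave alone.
- cartridge: Black toner cartridge lying on the bench, 300 (along its y) x 95 x 75. Origin: centre of its underside. Leave alone.
- parts_bin: Small open blue parts bin, 150 x 100 x 75. Origin: centre of its underside. Leave alone.
- screwdriver: Screwdriver lying on the bench, 200 long, about 30 thick. Origin under its middle. Leave alone.
Things that resemble listed ones, but are neither listed nor needed, are in the scene too. Leave any brown or yellow look-alike of the board alone.

How it is judged:
By the outcome, as a careful person would: the job done as asked, in the order asked, and still so for the second after the job is handed in, while the arm keeps its last pose, push and grip.
It also fails if it takes over 59 s, if anything falls off the work surface, if the arm or the gripper's body presses on something with over 40 N, if the wrist force passes 120 N, or if a joint passes its speed limit or range.

## Robot

A 6-joint arm with a two-finger parallel gripper is mounted at the origin on the work surface. World frame = base frame: x ahead of the robot, y to its left, z up, the work surface at z = 0. Lengths are in mm, angles in rad, forces in N, time in s.
With the tool pointing down it reaches from about 300 to 850 mm from the base axis. Payload 4.2 kg.
Tool frame: the origin (TCP) lies between the finger pads; the fingertips stand 8 mm ahead of it and the grasp point (between the pads) lies 11 mm behind it; z points along the fingers, y is the line along which they close (so a half turn about z gives the same grasp; the last joint's range is limited). The gripper opens to 91 mm and grips with 3 to 60 N. Pads are 32 mm wide; open, the fingers measure 118 mm over their backs; the gripper's body (76 mm by 178 mm) begins 60 mm behind the grasp point.
Start: joints at [1.191, 0.32, 1.565, -0, 1.257, -0.02], TCP at [202.453, 538.196, 221.976] pointing down, gripper open.
Joint ranges: [-3.11, 3.11], [-0.84, 2.01], [0.21, 2.61], [-1.34, 4.49], [0.05, 2.63], [-2.56, 2.56]. Speed limits (rad/s): [2.57, 2.57, 3.14, 3.14, 3.14, 3.14].

## Interface

Orientations are given as a rotation vector (axis times angle).
In Python, from plant import * gives the robot as it stands.
- The arm moves only by the tool drive_tool, never from a script. Its argument "commands" is a list that holds one entry, the list of rows, each a list of 5 numbers: the finger opening in cm, from 0 to 9.12, then the shift along the tool's x, y, z in cm, then the turn about the tool's z in rad. A call has 1 to 8 rows; each row shifts and turns the commanded pose from where the row before left it, along the tool's axes as they then stand; what a row does not reach is not made up. A row lasts 1/12 s, in which the tool goes at most 41.7 mm and 7.16 degrees, less where a joint would pass 70% of its speed; a pose out of reach is approached as far as the arm can. A call is refused whole if a number of a shift passes 4.17 or a number of a turn 0.125, either way. A call with a gripper value outside its range is refused whole. The fingers move at their own pace and stop on an object; "force" is the grip in N (left out, the last holds). Time passes only in rows, so rows that do not move let the fingers close. It gives the time, the measured TCP pose, the force, the opening and the grip force at its end, in the units of the state.
- observe(): the state, without advancing time (a new reading comes with each control period).
- get_image(name): name is "scene" or "top" or "wrist"; returns (picture, depth): 384x512x3 uint8, red, green, blue; 384x512 float32, mm along the optical axis (not along the pixel's ray), 0 where there is no reading.
- camera_model(name): a dict with "fx", "fy", "cx", "cy" (pixels), "R" (3x3) and "t" (3): a world point X has camera coordinates R X + t. Camera axes: x right, y down, z forward; pixel columns grow to the right and rows downward; lengths in mm; the calibration is good to about 2 mm. A picture is of the moment at which its call begins: read the wrist's pose just before it. camera_model takes no time and is no camera call; for the wrist camera it gives the pose at the moment of the call.
- hand_in(): hands the job in; it is judged then, once.
The state is a dict: "time": time; "joint_positions": joint angles; "joint_velocities": joint speeds; "joint_torque": joint torques, N m; "position": TCP position; "tcp_rot": TCP orientation; "force": force on the tool from outside, world axes, zero at the start; "moment": the same for the moment, N m; "width": finger opening in mm; "grasp_force": force on a finger pad.
Only numpy, scipy, OpenCV 4.12 (cv2) and the standard library are available. Lean on these libraries where they do the work, as an engineer would, in place of code of your own. Each camera call takes 0.05 s, during which the arm holds its last target. There are 200 camera calls.

## Working session

There is one attempt and no reset: what is moved stays moved. The work goes in short steps, Python scripts to look and compute and a tool call to move; the robot and the scene stay as the last step left them, time stands still between calls to the robot, and variables do not carry over. Pictures are saved under pics/ and viewed, at most 10 in all, crops included, and the job is handed in when it is done.

Besides the shell and the picture viewer there is one more tool, called after "Call:" as a command line: name --argument value ..., lists and objects as JSON in quotes. drive_tool: Moves the arm, as the interface text tells. Its arguments: {"type":"object","properties":{"commands":{"type":"array","items":{"type":"array","items":{"type":"array","items":{"type":"number"}}}},"force":{"type":"number"}},"required":["commands"]}

```bash
ls; mkdir -p pics; python3 - <<'E'
from plant import *
import numpy as np,cv2
s=observe();print(s)
for n in("scene","top"):
    p,d=get_image(n);m=camera_model(n);np.savez(f"pics/{n}0.npz",p=p,d=d,**m)
    cv2.imwrite(f"pics/{n}0.png",cv2.resize(p[:,:,::-1],(800,600)))
    print(n,m)
E
```

```text
pics
{'time': 0.0, 'joint_positions': array([ 1.19098476e+00,  3.20311651e-01,  1.56571960e+00, -2.30663086e-05,
        1.25737281e+00, -2.00216272e-02]), 'joint_velocities': array([-0.00027188, -0.0003339 ,  0.00182507,  0.00061335, -0.0006985 ,
        0.00175508]), 'joint_torque': array([-2.53461614e-03, -4.12469029e+01, -2.31972152e+01,  7.26974336e-02,
        4.58225061e-02, -1.35529863e-04]), 'position': array([202.27529222, 537.7081357 , 221.09317332]), 'tcp_rot': array([-5.62041596e-01, -3.09056319e+00,  2.79521381e-03]), 'force': array([-0.30031581, -0.55605658, -0.8004894 ]), 'moment': array([-0.00570823, -0.02591657, -0.00040591]), 'grasp_force': 0.0, 'width': 91.18944664881619}
scene {'fx': 452.21978807805647, 'fy': 452.21978807805647, 'cx': 256.4508428138916, 'cy': 189.10378360974144, 'R': array([[-0.52964416,  0.84819627, -0.00633709],
       [ 0.61486492,  0.37877572, -0.69171532],
       [-0.58431002, -0.37025943, -0.72214248]]), 't': array([ 330.67523573, -186.17800751, 1987.00403116])}
top {'fx': 419.3441887273078, 'fy': 419.3441887273078, 'cx': 257.89253028105765, 'cy': 191.95241400292196, 'R': array([[-0.02574737, -0.9996214 ,  0.00970228],
       [-0.98491157,  0.02370462, -0.17142723],
       [ 0.17113234, -0.01396969, -0.98514901]]), 't': array([-100.65951975,  462.21750695, 1320.71789184])}
```

View pics/scene0.png

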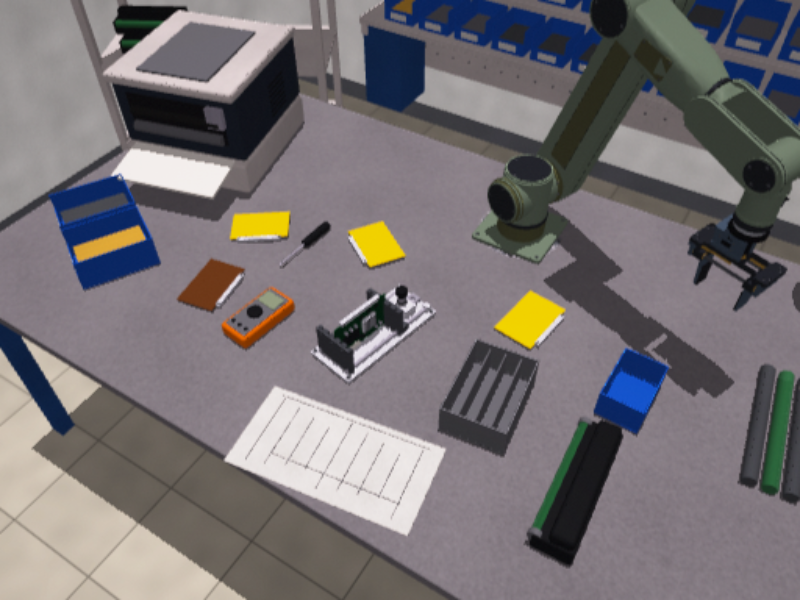

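View pics/top0.png

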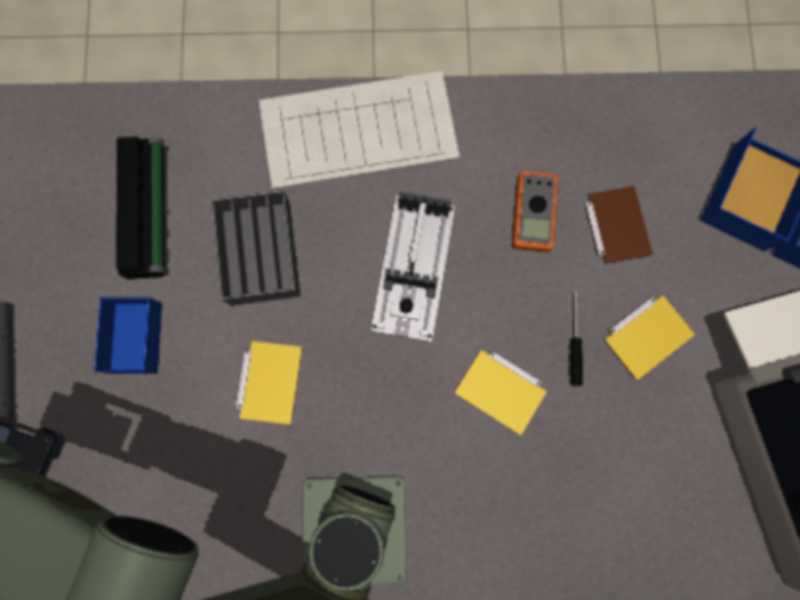

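The top view shows the rack at (412,265) with its plunger knob at (406,305) on the robot side. The tote is at (257,248). Look-alikes of the board are the yellow ones at (270,383), (502,391) and (650,337), the brown one at (619,224), and the cartridge's green strip at (157,205). I choose the green board standing in the rack and will check it in a close crop.

```bash
cat > h.py <<'E'
import numpy as np,cv2
def cloud(d,m):
    v,u=np.indices(d.shape); c=np.stack([(u-m["cx"])/m["fx"]*d,(v-m["cy"])/m["fy"]*d,d],-1)
    return (c-m["t"])@m["R"]
def ray(u,v,m,z):
    R,t=m["R"],m["t"]; o=-R.T@t; r=R.T@np.array([(u-m["cx"])/m["fx"],(v-m["cy"])/m["fy"],1]); return o+r*(z-o[2])/r[2]
E
python3 - <<'E'
from h import *
m=np.load("pics/top0.npz");d=m["d"];P=cloud(d,m);p=m["p"]
c=p[115:225,130:300,::-1];a=cv2.resize(c,None,fx=4.7,fy=4.7,interpolation=cv2.INTER_CUBIC)
cv2.imwrite("pics/crop1.png",a[:520])
reg=np.zeros(d.shape,bool);reg[118:225,230:300]=1
z=P[...,2]
for lo,hi in((110,140),(84,100),(6,22)):
    k=reg&(d>0)&(z>lo)&(z<hi);q=P[k]
    r=cv2.minAreaRect(q[:,:2].astype(np.float32));print(lo,hi,k.sum(),np.median(q[:,2]),r)
reg[:]=0;reg[118:200,130:200]=1
for lo,hi in((73,95),(55,95)):
    k=reg&(d>0)&(z>lo)&(z<hi);q=P[k];print("tote",k.sum(),np.median(q[:,2]),cv2.minAreaRect(q[:,:2].astype(np.float32)))
print("bench",np.median(z[205:215,190:230]))
print("knob",ray(406/1.5625,305/1.5625,m,89.5))
E
```

```text
110 140 144 128.92285847623953 ((581.3658447265625, -141.3672637939453), (10.440272331237793, 157.22369384765625), 78.4299087524414)
84 100 386 93.03873661901022 ((550.48046875, -137.27316284179688), (107.48023223876953, 247.32933044433594), 78.44759368896484)
6 22 2133 14.774542943006791 ((540.4356079101562, -137.25912475585938), (232.9837646484375, 364.32708740234375), 89.1108627319336)
tote 392 79.62806196453192 ((578.627197265625, 194.2589874267578), (214.25930786132812, 151.12583923339844), 6.932704925537109)
tote 1004 70.41859527753812 ((578.8243408203125, 194.34390258789062), (214.17364501953125, 151.40321350097656), 6.730128288269043)
bench 0.9225134679653832
knob [ 440.60109293 -117.2617084    89.5       ]
```

View pics/crop1.png

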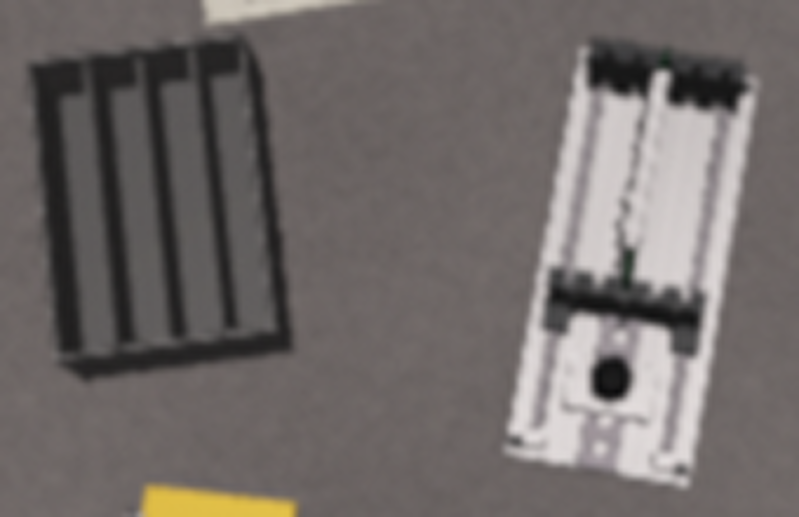

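The crop confirms the rack: the bar runs along (630-665, 70-280) between the walls, the knob is at (612,378), and the tote's compartments are clear. The bar height is 129 and the tote measures 214x151 with its top at 80, so both agree with the given sizes. Next I work out the approach.

```bash
cat >> h.py <<'E'
from scipy.spatial.transform import Rotation as Ro
def plan(s,target,yaw):  # yaw: wanted angle (deg) of closing axis y, mod 180 ; prints shift (cm) in present tool axes, turn
    R=Ro.from_rotvec(s["tcp_rot"]).as_matrix(); y=R[:,1]; cur=np.degrees(np.arctan2(y[1],y[0]))
    dw=(yaw-cur+90)%180-90
    print("t",round(s["time"],2),"pos",s["position"].round(1),"yaw y",round(cur,2),"j",s["joint_positions"].round(2))
    print("R\n",R.round(4),"\nturn about tool z",-np.radians(dw).round(4))
    D=np.array(target)-s["position"]; print("shift before turn cm",(R.T@D/10).round(2))
    R2=Ro.from_rotvec([0,0,np.radians(dw)]).as_matrix()@R; print("after turn cm",(R2.T@D/10).round(2))
E
python3 - <<'E'
from h import *; from plant import *
plan(observe(),[581,-141,260],78.43)
E
```

```text
t 0.1 pos [202.3 537.8 221.2] yaw y 69.38 j [ 1.19  0.32  1.57 -0.    1.26 -0.02]
R
 [[-9.360e-01  3.521e-01 -6.000e-04]
 [ 3.521e-01  9.360e-01 -1.400e-03]
 [ 0.000e+00 -1.500e-03 -1.000e+00]] 
turn about tool z -0.1579
shift before turn cm [-59.34 -50.2   -3.8 ]
after turn cm [-50.71 -58.91  -3.79]
```

Call:
drive_tool --commands '[[[9.12,-2.97,-2.51,-0.3,0],[9.12,-2.97,-2.51,-0.3,0],[9.12,-2.97,-2.51,-0.3,0],[9.12,-2.97,-2.51,-0.3,0],[9.12,-2.97,-2.51,-0.3,0],[9.12,-2.97,-2.51,-0.3,0],[9.12,-2.97,-2.51,-0.3,0],[9.12,-2.97,-2.51,-0.3,0]]]'

```text
time: 0.77
position: [354.4, 264.7, 245.9]
tcp_rot: [-0.561, -3.091, 0.0]
force: [0.5, 0.7, -0.3]
width: 91.1
grasp_force: 0.0
```

Call:
drive_tool --commands '[[[9.12,-2.97,-2.51,-0.2,0],[9.12,-2.97,-2.51,-0.2,0],[9.12,-2.97,-2.51,-0.2,0],[9.12,-2.97,-2.51,-0.2,0],[9.12,-2.97,-2.51,-0.2,0],[9.12,-2.97,-2.51,-0.2,0],[9.12,-2.97,-2.51,-0.2,0],[9.12,-2.97,-2.51,-0.2,0]]]'

```text
time: 1.43
position: [506.1, -6.9, 261.8]
tcp_rot: [-0.563, -3.09, -0.0]
force: [0.2, 0.3, 0.2]
width: 91.4
grasp_force: 0.0
```

Call:
drive_tool --commands '[[[9.12,-2.97,-2.51,0,0],[9.12,-2.97,-2.51,0,0],[9.12,0,0,0,-0.08],[9.12,0,0,0,-0.078],[9.12,0,0,0,0],[9.12,0,0,0,0]]]'

```text
time: 1.93
position: [543.5, -73.0, 261.5]
tcp_rot: [-0.32, -3.124, -0.0]
force: [-0.8, -0.1, -0.5]
width: 91.3
grasp_force: 0.0
```

```bash
cat > look.py <<'E'
import sys
from h import *; from plant import *
n=sys.argv[1];s=observe();m=camera_model("wrist");p,d=get_image("wrist");np.savez(f"pics/{n}.npz",p=p,d=d,**m)
cv2.imwrite(f"pics/{n}.png",cv2.resize(p[:,:,::-1],(800,600)))
print("cam at",(-m["R"].T@m["t"]).round(0),"axis",m["R"][2].round(2))
P=cloud(d,m);z=P[...,2]
bar=(d>0)&(z>113)&(z<140)&(np.hypot(P[...,0]-581,P[...,1]+141)<120)
q=P[bar]
if len(q)>50: print("bar",len(q),np.median(q[:,2]),cv2.minAreaRect(q[:,:2].astype(np.float32)))
hsv=cv2.cvtColor(p,cv2.COLOR_RGB2HSV)
plan(s,[581,-141,260],78.43); print(s["force"].round(1))
E
python3 look.py w1
```

```text
cam at [463. -56. 426.] axis [ 0.29 -0.06 -0.96]
bar 1321 130.68334015232406 ((569.062255859375, -137.87094116210938), (11.951074600219727, 133.10806274414062), 77.8427505493164)
t 1.93 pos [543.5 -73.  261.5] yaw y 78.31 j [-0.15  0.26  1.56  0.    1.33 -1.52]
R
 [[-9.793e-01  2.026e-01 -1.000e-03]
 [ 2.026e-01  9.793e-01  3.000e-04]
 [ 1.000e-03  1.000e-04 -1.000e+00]] 
turn about tool z -0.0021
shift before turn cm [-5.05 -5.9   0.14]
after turn cm [-5.04 -5.91  0.14]
[-0.8 -0.1 -0.5]
```

Call:
drive_tool --commands '[[[9.12,-2.5,-2.95,0,0],[9.12,-2.5,-2.95,0,0],[9.12,0,0,0,0],[9.12,0,0,0,0]]]'

```text
time: 2.32
position: [581.2, -141.4, 261.3]
tcp_rot: [-0.32, -3.124, -0.001]
force: [0.0, 0.9, 0.9]
width: 91.1
grasp_force: 0.0
```

```bash
python3 look.py w2
```

```text
cam at [ 501. -124.  426.] axis [ 0.29 -0.06 -0.96]
bar 1364 130.9235238981895 ((581.8518676757812, -141.2917938232422), (11.190816879272461, 158.65162658691406), 78.46573638916016)
t 2.32 pos [ 581.2 -141.4  261.3] yaw y 78.29 j [-0.26  0.34  1.44  0.    1.37 -1.62]
R
 [[-9.792e-01  2.030e-01 -9.000e-04]
 [ 2.030e-01  9.792e-01  5.000e-04]
 [ 9.000e-04  3.000e-04 -1.000e+00]] 
turn about tool z -0.0025
shift before turn cm [0.02 0.03 0.13]
after turn cm [0.02 0.03 0.13]
[0.  0.9 0.9]
```

View pics/w2.png

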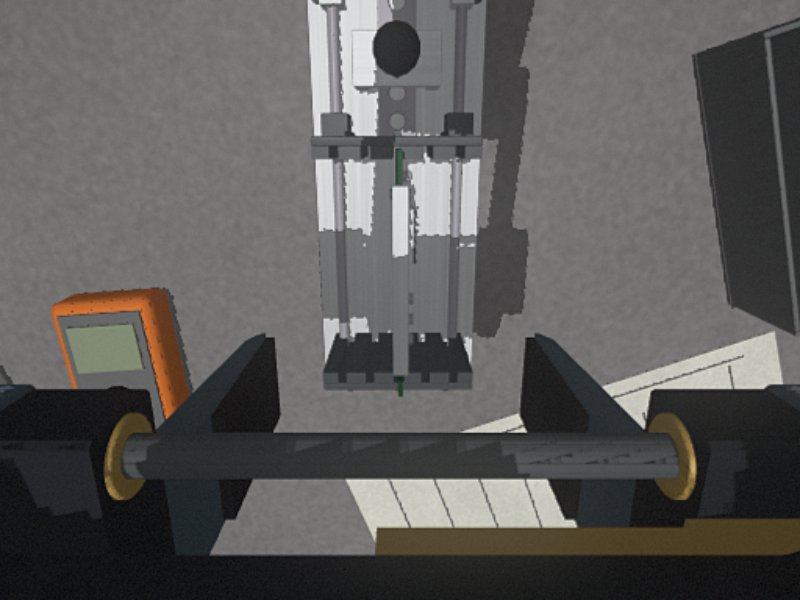

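The wrist view shows the bar from (400,185) to (400,378) between the walls and centred between the fingers. The knob is at (397,45), and the multimeter and tote are clear. The second measurement agrees to 1 mm, so I descend and grip.

Call:
drive_tool --commands '[[[7,0.03,0.02,3.6,0],[6,0,0,3.6,0],[5,0,0,3.5,0],[4,0,0,3.4,0],[2.5,0,0,0,0],[2,0,0,0,0],[1.5,0,0,0,0],[0.5,0,0,0,0]]]' --force 30

```text
time: 3.03
position: [582.3, -140.4, 123.9]
tcp_rot: [0.315, 3.12, -0.001]
force: [-0.6, 0.2, 0.4]
width: 40.7
grasp_force: 0.0
```

Call:
drive_tool --commands '[[[0,0,0,0,0],[0,0,0,0,0],[0,0,0,0,0],[0,0,0,0,0]]]'

```text
time: 3.37
position: [580.9, -140.5, 121.6]
tcp_rot: [0.317, 3.124, -0.0]
force: [-0.2, -0.2, -0.9]
width: 14.3
grasp_force: 0.0
```

```bash
python3 - <<'E'
from h import *
m=np.load("pics/w2.npz");p=m["p"];P=cloud(m["d"],m)
k=(p.max(2)<60);k[:10]=0;k[60:]=0;k[:,:225]=0;k[:,285:]=0
k=cv2.morphologyEx(k.astype(np.uint8),cv2.MORPH_OPEN,np.ones((3,3)))
q=P[k>0];q=q[(q[:,2]>86)&(q[:,2]<96)];print(len(q),np.median(q[:,2]),cv2.minEnclosingCircle(q[:,:2].astype(np.float32)))
th=np.radians(-11.55);print("pred",581.8-140*np.cos(th),-141.3-140*np.sin(th))
E
```

```text
783 90.84580958155915 ((445.04168701171875, -115.04566955566406), 14.705412864685059)
pred 444.63495097601196 -113.26877943708176
```

Call:
drive_tool --commands '[[[1.4,0,0,0.2,0],[0,0,0,0,0],[0,0,0,0,0],[0,0,0,0,0],[0,0,0,0,0]]]'

```text
time: 3.78
position: [580.4, -141.0, 118.7]
tcp_rot: [-0.316, -3.125, 0.001]
force: [-0.9, -3.0, -1.8]
width: 9.3
grasp_force: 30.0
```

Call:
drive_tool --commands '[[[0,0,0,-0.8,0],[0,0,0,-1.2,0],[0,0,0,-1.2,0],[0,0,0,-1.2,0],[0,0,0,-1.2,0],[0,0,0,-1.2,0],[0,0,0,-1.2,0],[0,0,0,-1.2,0]]]'

```text
time: 4.45
position: [580.5, -139.7, 211.7]
tcp_rot: [-0.317, -3.125, -0.003]
force: [-0.1, -0.3, -2.2]
width: 9.7
grasp_force: 30.0
```

Call:
drive_tool --commands '[[[0,0,0,-1.2,0],[0,0,0,-1.2,0],[0,0,0,0,0],[0,0,0,0,0],[0,0,0,0,0]]]'

```text
time: 4.87
position: [580.2, -140.0, 234.2]
tcp_rot: [-0.316, -3.124, -0.002]
force: [-0.0, -0.1, -1.9]
width: 9.6
grasp_force: 30.0
```

```bash
python3 - <<'E'
from h import *; from plant import *
s=observe();print(s["force"].round(1),s["width"],s["grasp_force"])
th=np.radians(6.8);c=np.array([578.7,194.3])
# compartment y=-18: board plane 4 mm to its -y side (parts on +y)
off=-18-4
t=c+off*np.array([-np.sin(th),np.cos(th)]);print("target",t)
plan(s,[t[0],t[1],235],96.8)
p,d=get_image("scene");m=camera_model("scene")
cv2.imwrite("pics/s2.png",cv2.resize(p[130:330,180:400,::-1],None,fx=2.8,fy=2.8))
E
```

```text
[-0.  -0.1 -1.9] 9.583514262960277 29.99946266412735
target [581.3048873  172.45475882]
t 4.87 pos [ 580.2 -140.   234.2] yaw y 78.44 j [-0.26  0.35  1.49  0.    1.3  -1.63]
R
 [[-9.797e-01  2.004e-01 -1.300e-03]
 [ 2.004e-01  9.797e-01  1.100e-03]
 [ 1.500e-03  8.000e-04 -1.000e+00]] 
turn about tool z -0.3204
shift before turn cm [ 6.15 30.63 -0.04]
after turn cm [-3.81 31.01 -0.06]
```

View pics/s2.png

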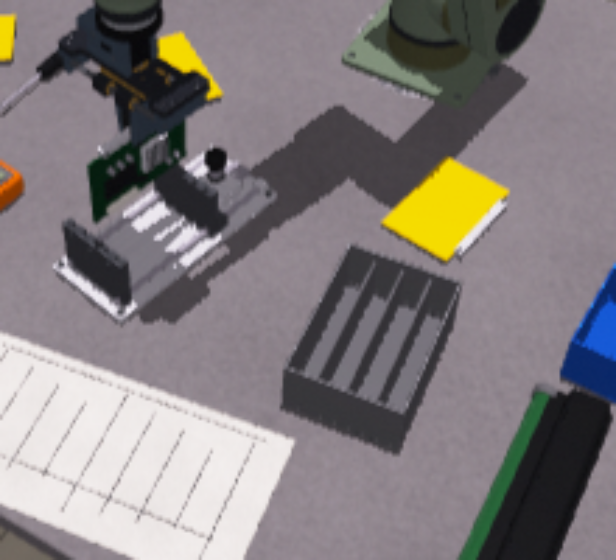

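The board hangs level at (140,165), clear of the rack walls, and the tote is undisturbed at (370,345). I carry it over.

Call:
drive_tool --commands '[[[0,0.3,1.5,0,0],[0,0.55,2.7,0,0],[0,0.55,2.7,0,0],[0,0.55,2.7,0,0],[0,0.55,2.7,0,0],[0,0.55,2.7,0,0],[0,0.55,2.7,0,0],[0,0.55,2.7,0,0]]]'

```text
time: 5.58
position: [580.0, 69.9, 234.2]
tcp_rot: [-0.316, -3.124, -0.001]
force: [-0.4, 0.2, -2.1]
width: 9.8
grasp_force: 30.0
```

Call:
drive_tool --commands '[[[0,0.55,2.7,0,0],[0,0.55,2.7,0,0],[0,0.55,2.7,0,0],[0,0.35,2.13,0,-0.08],[0,0,0,0,-0.08],[0,0,0,0,-0.08],[0,0,0,0,-0.08],[0,0,0,0,0]]]'

```text
time: 6.25
position: [581.0, 172.9, 234.0]
tcp_rot: [0.189, -3.134, -0.0]
force: [-0.9, 0.4, -1.6]
width: 9.6
grasp_force: 30.0
```

Call:
drive_tool --commands '[[[0,0,0,0,0],[0,0,0,0,0]]]'

```text
time: 6.42
position: [581.4, 172.2, 234.6]
tcp_rot: [0.183, -3.135, -0.0]
force: [-0.8, -0.1, -1.8]
width: 9.8
grasp_force: 30.0
```

```bash
python3 - <<'E'
from h import *; from plant import *
s=observe();print(s["force"].round(1),s["width"],s["grasp_force"])
plan(s,[581.3,172.5,112],96.8)
m=camera_model("wrist");p,d=get_image("wrist");np.savez("pics/w3.npz",p=p,d=d,**m);cv2.imwrite("pics/w3.png",cv2.resize(p[:,:,::-1],(800,600)))
P=cloud(d,m);z=P[...,2]
k=(d>0)&(z>72)&(z<90)&(np.hypot(P[...,0]-579,P[...,1]-194)<140);print(k.sum(),cv2.minAreaRect(P[k][:,:2].astype(np.float32)))
m2=camera_model("top");p2,d2=get_image("top");P=cloud(d2,m2);z=P[...,2]
k=(d2>0)&(z>110)&(z<150)&(abs(P[...,0]-581)<100)&(abs(P[...,1]-172)<60);print("board?",k.sum())
E
```

```text
[-0.8 -0.1 -1.8] 9.797973052717401 29.999574422836304
t 6.42 pos [581.4 172.2 234.6] yaw y 96.68 j [ 0.27  0.36  1.47  0.    1.31 -1.42]
R
 [[-9.932e-01 -1.164e-01 -8.000e-04]
 [-1.164e-01  9.932e-01  1.000e-04]
 [ 8.000e-04  2.000e-04 -1.000e+00]] 
turn about tool z -0.002
shift before turn cm [ 0.    0.03 12.26]
after turn cm [ 0.    0.03 12.26]
3013 ((568.3296508789062, 193.95587158203125), (190.9619140625, 150.31689453125), 6.457733631134033)
board? 23
```

View pics/w3.png

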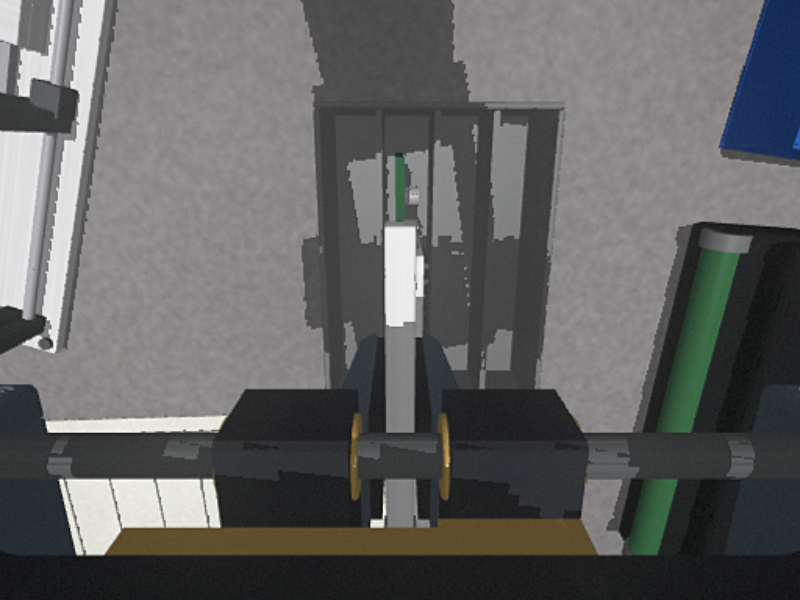

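The wrist view shows the bar at (400,270) parallel to the dividers at x≈382 and 433. The board and its parts sit inside the second compartment, and the tote position is confirmed, so I lower it.

Call:
drive_tool --commands '[[[0,0,0,1.2,0],[0,0,0,1.6,0],[0,0,0,1.6,0],[0,0,0,1.6,0],[0,0,0,1.6,0],[0,0,0,1.6,0],[0,0,0,1.4,0],[0,0,0,1.0,0]]]'

```text
time: 7.18
position: [581.2, 171.7, 117.5]
tcp_rot: [0.184, -3.134, 0.0]
force: [0.3, 1.1, -2.3]
width: 9.9
grasp_force: 30.0
```

Call:
drive_tool --commands '[[[0,0,0,0.3,0],[0,0,0,0.2,0],[0,0,0,0.15,0],[0,0,0,0.15,0],[0,0,0,0,0],[0,0,0,0,0]]]'

```text
time: 7.68
position: [582.1, 172.0, 111.5]
tcp_rot: [-0.185, 3.135, 0.0]
force: [-0.1, -0.6, -1.5]
width: 9.8
grasp_force: 30.0
```

Call:
drive_tool --commands '[[[0,0,0,0.1,0],[0,0,0,0.1,0],[0,0,0,0,0],[0,0,0,0,0],[0,0,0,0,0]]]'

```text
time: 8.1
position: [581.8, 172.0, 109.0]
tcp_rot: [-0.186, 3.136, 0.0]
force: [0.5, 0.9, -1.6]
width: 10.1
grasp_force: 30.0
```

Call:
drive_tool --commands '[[[0,0,0,0.1,0],[0,0,0,0,0],[0,0,0,0,0],[0,0,0,0,0]]]'

```text
time: 8.43
position: [582.0, 172.0, 108.7]
tcp_rot: [-0.185, 3.135, 0.001]
force: [-1.4, -0.5, 5.3]
width: 9.6
grasp_force: 30.0
```

Contact with the floor. I open slowly so the board leans gently.

Call:
drive_tool --commands '[[[1.1,0,0,0,0],[1.3,0,0,0,0],[1.6,0,0,0,0],[1.9,0,0,0,0],[2.3,0,0,0,0],[2.8,0,0,0,0],[3.4,0,0,0,0],[4,0,0,0,0]]]' --force 10

```text
time: 9.1
position: [581.8, 172.0, 107.9]
tcp_rot: [0.186, -3.136, -0.0]
force: [-0.4, 0.2, -0.8]
width: 37.4
grasp_force: 0.1
```

Call:
drive_tool --commands '[[[4.5,0,0,0,0],[5,0,0,0,0],[6,0,0,0,0],[6,0,0,0,0],[6,0,0,0,0],[6,0,0,0,0],[6,0,0,-0.5,0],[6,0,0,-1,0]]]'

```text
time: 9.77
position: [581.0, 171.7, 122.3]
tcp_rot: [0.185, -3.133, 0.001]
force: [-0.3, 0.2, -0.2]
width: 60.2
grasp_force: 0.0
```

Call:
drive_tool --commands '[[[6,0,0,-2,0],[6,0,0,-2.5,0],[6,0,0,-3,0],[6,0,0,-3,0],[6,0,0,-2,0],[6,0,0,0,0],[6,0,0,0,0]]]'

```text
time: 10.35
position: [582.4, 172.1, 250.1]
tcp_rot: [-0.185, 3.132, 0.001]
force: [0.9, -0.1, -1.4]
width: 59.9
grasp_force: 0.0
```

```bash
python3 - <<'E'
from h import *; from plant import *
s=observe();print(s["force"].round(1),s["width"])
# knob: refine later; z-clear travel at 235
plan(s,[444.8,-114.2,235],78.43)
p,d=get_image("scene")
a=cv2.resize(p[190:300,260:380,::-1],None,fx=3.3,fy=3.3,interpolation=cv2.INTER_CUBIC)
p,d=get_image("wrist");m=camera_model("wrist");b=cv2.resize(p[:250,:,::-1],(740,361))
h=min(a.shape[0],361);cv2.imwrite("pics/c4.png",cv2.resize(np.hstack([a[:h],b[:h]]),None,fx=.7,fy=.7))
P=cloud(d,m);z=P[...,2];k=(d>0)&(z>97)&(z<125)&(np.hypot(P[...,0]-581,P[...,1]-172)<100);q=P[k];print("bar",len(q),np.median(q[:,2]),np.percentile(q[:,2],98),cv2.minAreaRect(q[:,:2].astype(np.float32)))
E
```

```text
[ 0.9 -0.1 -1.4] 59.92722733289276
t 10.35 pos [582.4 172.1 250.1] yaw y 96.77 j [ 0.27  0.35  1.44  0.    1.34 -1.42]
R
 [[-9.930e-01 -1.179e-01  3.900e-03]
 [-1.179e-01  9.930e-01  1.100e-03]
 [-4.000e-03  7.000e-04 -1.000e+00]] 
turn about tool z 0.3201
shift before turn cm [ 17.04 -26.81   1.42]
after turn cm [  7.74 -30.81   1.46]
bar 1760 117.62879888355064 119.71678642149651 ((581.105224609375, 191.82901000976562), (160.19627380371094, 12.095109939575195), 6.509134292602539)
```

View pics/c4.png

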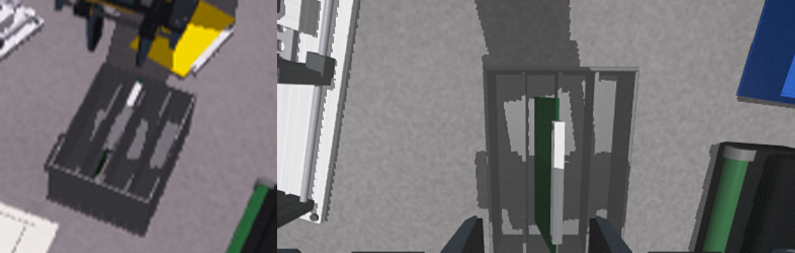

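The board stands on its lower edge in the second compartment with the bar up (bar at (558,180) in the right panel). It leans about 10° on the divider, bar top at 119.7 as expected, and the tote is unmoved. On to the knob.

Call:
drive_tool --commands '[[[9.12,2,-3.1,0,0],[9.12,2,-3.1,0,0],[9.12,2,-3.1,0,0],[9.12,2,-3.1,0,0],[9.12,2,-3.1,0,0],[9.12,2,-3.1,0,0],[9.12,2,-3.1,0,0],[9.12,2,-3.1,0,0]]]'

```text
time: 11.12
position: [450.2, -94.3, 246.5]
tcp_rot: [0.186, -3.133, -0.001]
force: [1.0, 0.2, -1.0]
width: 91.1
grasp_force: 0.0
```

Call:
drive_tool --commands '[[[9.12,1,-2,0.5,0.08],[9.12,0,0,0.5,0.08],[9.12,0,0,0,0.08],[9.12,0,0,0,0.08],[9.12,0,0,0,0],[9.12,0,0,0,0]]]'

```text
time: 11.62
position: [444.0, -114.1, 236.9]
tcp_rot: [-0.313, -3.124, -0.001]
force: [0.0, 0.7, -0.1]
width: 91.6
grasp_force: 0.0
```

```bash
python3 - <<'E'
from h import *; from plant import *
s=observe();m=camera_model("wrist");p,d=get_image("wrist");cv2.imwrite("pics/w5.png",cv2.resize(p[:,:,::-1],(800,600)))
P=cloud(d,m);z=P[...,2];r=np.hypot(P[...,0]-445,P[...,1]+114.5)
q=P[(d>0)&(z>87)&(z<97)&(r<25)]
if len(q)>30: print("knob",len(q),np.median(q[:,2]),cv2.minEnclosingCircle(q[:,:2].astype(np.float32)))
m2=np.load("pics/w2.npz");Q=cloud(m2["d"],m2).reshape(-1,3)
th=np.radians(-11.57);e=np.array([np.cos(th),np.sin(th)]);n=np.array([-e[1],e[0]])
D=Q[:,:2]-[444.8,-114.2];x=D@e;y=D@n
for side in(-1,1):
  for a,b in((14,22),(22,30),(30,40),(40,60)):
    k=(abs(x)<18)&(y*side>a)&(y*side<b)&(Q[:,2]>-20);print(side,a,b,np.percentile(Q[k,2],[50,98]).round(0) if k.sum()>5 else None)
plan(s,[444.8,-114.2,73],78.43);print(s["width"],s["force"].round(1))
E
```

```text
knob 613 90.96464372124439 ((444.60089111328125, -115.22900390625), 14.676054954528809)
-1 14 22 [44. 89.]
-1 22 30 [44. 46.]
-1 30 40 [16. 45.]
-1 40 60 [17. 30.]
1 14 22 [44. 46.]
1 22 30 [44. 46.]
1 30 40 [16. 42.]
1 40 60 [17. 30.]
t 11.62 pos [ 444.  -114.1  236.9] yaw y 78.55 j [-0.28  0.13  1.78  0.    1.23 -1.65]
R
 [[-9.801e-01  1.985e-01 -2.300e-03]
 [ 1.985e-01  9.801e-01  7.000e-04]
 [ 2.400e-03  3.000e-04 -1.000e+00]] 
turn about tool z 0.0021
shift before turn cm [-0.12  0.   16.39]
after turn cm [-0.12  0.   16.39]
91.63296859096862 [ 0.   0.7 -0.1]
```

View pics/w5.png

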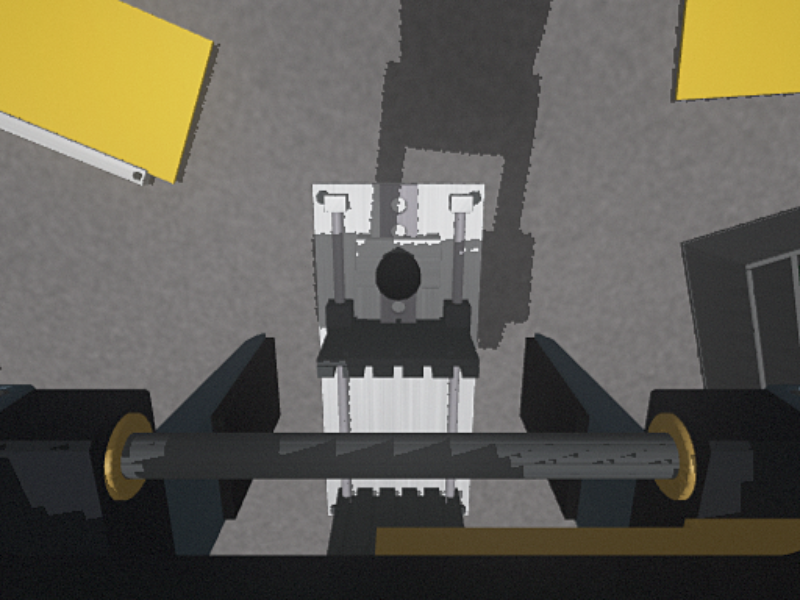

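The knob at (398,273) is centred between the fingers. The block under it is 45 high, so the fingertips at 61 clear it. I descend and grip.

Call:
drive_tool --commands '[[[9.12,-0.08,-0.05,3,0],[9.12,0,0,3.5,0],[9.12,0,0,3.5,0],[8,0,0,3,0],[7,0,0,2.5,0],[6,0,0,1.3,0],[5,0,0,0,0],[4,0,0,0,0]]]'

```text
time: 12.33
position: [445.0, -114.6, 69.5]
tcp_rot: [-0.314, -3.124, -0.001]
force: [0.8, -0.4, 1.1]
width: 60.6
grasp_force: 0.0
```

Call:
drive_tool --commands '[[[3.5,0,0,0,0],[3.2,0,0,0,0],[2.8,0,0,0,0],[2.5,0,0,0,0],[0,0,0,0,0],[0,0,0,0,0],[0,0,0,0,0],[0,0,0,0,0]]]' --force 20

```text
time: 13.0
position: [445.6, -115.6, 70.7]
tcp_rot: [0.315, 3.124, -0.002]
force: [-1.2, -3.6, 6.6]
width: 29.3
grasp_force: 20.0
```

Call:
drive_tool --commands '[[[0,0,0,0,0],[0,0,0,0,0],[0,0,0,0,0],[0,0,0,0,0]]]' --force 55

```text
time: 13.33
position: [445.6, -115.6, 70.7]
tcp_rot: [0.315, 3.125, -0.002]
force: [-2.4, -3.6, 5.3]
width: 28.6
grasp_force: 55.0
```

Call:
drive_tool --commands '[[[0,0,0,-0.2,0],[0,0,0,-0.25,0],[0,0,0,-0.25,0],[0,0,0,-0.2,0],[0,0,0,0,0],[0,0,0,0,0]]]'

```text
time: 13.83
position: [445.5, -115.5, 77.7]
tcp_rot: [0.316, 3.125, -0.002]
force: [2.9, -5.6, -12.7]
width: 28.8
grasp_force: 55.0
```

Call:
drive_tool --commands '[[[0,0,0,-0.15,0],[0,0,0,-0.1,0],[0,0,0,-0.05,0],[0,0,0,0,0],[0,0,0,0,0],[0,0,0,0,0]]]'

```text
time: 14.33
position: [445.5, -115.5, 80.4]
tcp_rot: [0.316, 3.126, -0.001]
force: [4.4, -6.0, -14.3]
width: 28.8
grasp_force: 55.0
```

Call:
drive_tool --commands '[[[0,0,0,-0.1,0],[0,0,0,-0.1,0],[0,0,0,0,0],[0,0,0,0,0],[0,0,0,0,0]]]'

```text
time: 14.75
position: [445.5, -115.5, 82.2]
tcp_rot: [0.316, 3.126, -0.002]
force: [4.8, -5.2, -15.3]
width: 28.7
grasp_force: 55.0
```

Call:
drive_tool --commands '[[[0,0,0,-0.1,0],[0,0,0,0,0],[0,0,0,0,0],[0,0,0,0,0]]]'

```text
time: 15.08
position: [445.5, -115.5, 82.8]
tcp_rot: [-0.316, -3.126, 0.001]
force: [5.3, -5.6, -18.7]
width: 28.7
grasp_force: 55.0
```

Call:
drive_tool --commands '[[[0,0,0,-0.08,0],[0,0,0,0,0],[0,0,0,0,0],[0,0,0,0,0],[0,0,0,0,0],[0,0,0,0,0]]]'

```text
time: 15.58
position: [445.5, -115.5, 82.9]
tcp_rot: [-0.316, -3.125, 0.001]
force: [6.2, -6.0, -25.0]
width: 28.7
grasp_force: 55.0
```

```bash
python3 - <<'E'
from h import *; from plant import *
m=camera_model("wrist");p,d=get_image("wrist")
P=cloud(d,m);z=P[...,2];r=np.hypot(P[...,0]-445,P[...,1]+115)
q=P[(d>0)&(z>80)&(z<112)&(r<14)];print("knob top",len(q),np.percentile(q[:,2],[25,50,75]).round(1) if len(q) else "")
cv2.imwrite("pics/w6.png",p[:,:,::-1])
s=observe();print(s["position"],s["force"],s["width"])
p,d=get_image("scene");cv2.imwrite("pics/s6.png",cv2.resize(p[150:300,190:390,::-1],None,fx=3,fy=3))
E
```

```text
knob top 1932 [102.3 103.1 103.7]
[ 445.49003207 -115.5065301    82.88068069] [  6.7467777   -6.61039521 -24.65042656] 28.72727918058672
```

View pics/s6.png

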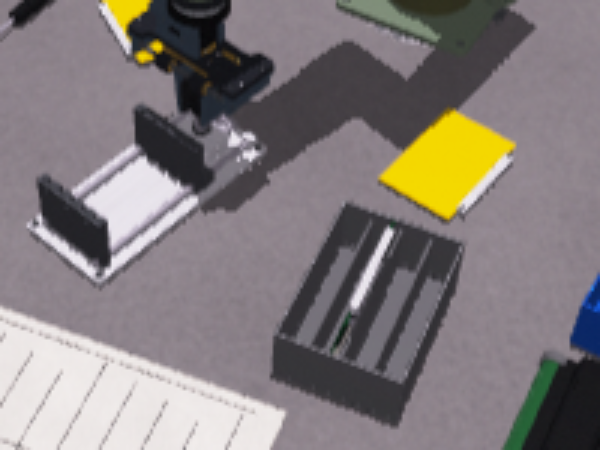

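The plunger is against its stop: knob top rose from 91.0 to 103.1, and the last 0.8 mm of pull only raised the force to 25 N. The board stands in the tote at (370,270) and the rest is undisturbed, so I hand in.

```bash
python3 -c "
from plant import *
print(hand_in())"
```

```text
the job is handed in; nothing more can be done
None
```

The board is standing bar up in the tote's second compartment (y = -18), leaning about 10° on a divider. The plunger is held fully up against its stop, and the job was handed in after about 16 s of robot time.

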